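# Unscrew the washer drain-pump filter and hold it over the drip tray

### The arm

A 6-joint arm with a two-finger parallel gripper is mounted at the origin on the work surface. World frame = base frame: x ahead of the robot, y to its left, z up, the work surface at z = 0. Lengths are in mm, angles in rad, forces in N, time in s.
With the tool pointing down it reaches from about 350 to 775 mm from the base axis. Payload 7.3 kg.
Tool frame: the origin (TCP) lies at the very end of the fingers, on their centre line; the grasp point (between the pads) lies bot.grasp_offset behind it (bot.grasp_offset is the distance from the TCP to the grasp point, in mm); z points along the fingers, y is the line along which they close (so a half turn about z gives the same grasp; the last joint's range is limited). The gripper opens to 92 mm and grips with 3 to 60 N. Pads are 19 mm wide; open, the fingers measure 130 mm over their backs; the gripper's body (75 mm by 190 mm) begins 47 mm behind the grasp point.
Start: joints at [-1.481, 0.342, 1.524, -0, 1.275, -0.146], TCP at [122.672, -510.486, 226.741] pointing down, gripper open.
Joint ranges: [-2.53, 2.53], [-0.77, 2.02], [0.04, 2.7], [-1, 4.14], [0.28, 2.66], [-3.11, 3.11]. Speed limits (rad/s): [2.57, 2.57, 3.14, 3.14, 3.14, 3.14].

### API

Orientations are given as [roll, pitch, yaw] about the fixed x, y, z axes, in that order (R = Rz(yaw) Ry(pitch) Rx(roll)).
In Python, from plant import bot gives the robot as it stands. The module is installed in compiled form; this text tells all that it offers.
- The arm moves only by the shell command python3 -m handwheel 'ROWS'. ROWS is JSON, a list of rows, each an object of numbers: "claw": the finger opening in mm, from 0 to 91.8; "dx", "dy", "dz": the shift along the tool's x, y, z in mm; "rx", "ry", "rz": the turn, a rotation vector about the tool's x, y, z in rad. A call has 1 to 10 rows; each row shifts and turns the commanded pose from where the row before left it, along the tool's axes as they then stand; what a row does not reach is not made up. A row lasts 1/10 s, in which the tool goes at most 50 mm and 8.59 degrees, less where a joint would pass 70% of its speed; a pose out of reach is approached as far as the arm can. A call is refused whole if a number of a shift passes 50 or a number of a turn 0.15, either way. A call with a gripper value outside its range is refused whole. The fingers move at their own pace and stop on an object; the grip force is fixed at half the most. Time passes only in rows, so rows that do not move let the fingers close. It gives the time, the measured TCP pose, the force and the opening at its end, in the units of the state.
- bot.get_obs(): the state, without advancing time (a new reading comes with each control period).
- bot.capture(name): name is "scene" or "side" or "wrist"; returns a dict with "frame" (400x640x3 uint8, red, green, blue), "camera_matrix" (3x3 intrinsics, pixels), "k1" (the pictures are not rectified: a ray, as slopes to the right and down, at radius r is drawn at 1 + k1 r^2 times it, then the intrinsics apply), "view" (4x4, takes a point from world to camera coordinates); the wrist camera has in their place "mount" (4x4, takes a point from camera to tool coordinates, whose origin is the TCP and whose axes are the flange's). Camera axes: x right, y down, z forward; pixel columns grow to the right and rows downward; lengths in mm; the calibration is good to about 2 mm. A picture is of the moment at which its call begins: read the wrist's pose just before it. There is no depth.
- bot.close_job(): hands the job in, once; it reports no verdict.
The state is a dict: "time": time; "joint_positions": joint angles; "dq": joint speeds; "tau": joint torques, N m; "tool_pos": TCP position; "tcp_rot": TCP orientation; "contact_force": force on the tool from outside, world axes, zero at the start; "moment": the same for the moment, N m; "grip_width": finger opening in mm.
Only numpy, scipy, OpenCV 4.12 (cv2) and the standard library are available. Lean on these libraries where they do the work, as an engineer would, in place of code of your own. Each camera call takes 0.05 s, during which the arm holds its last target. There are 200 camera calls.

### The job

Take the lint filter out of the washing-machine drain pump: its winged cap may have a normal or a reverse thread, so turn it one way or the other until you have found which loosens it, and lift it out. Finish while still holding the filter upright by its cap in the gripper, over the middle of the steel drip tray with the basket's bottom about 10 cm above the table, clear of tray and pump. Never drop it or set it down, and leave the tray and the other things on the table where they are.

Things in the scene. Friction and masses are not known exactly. Their poses are not given: they have to be found in the camera images.
- pump: Drain pump bolted to the table (fixed): upright white round housing, 92 mm across, its open mouth 90 mm above the table, on a steel base plate 150 x 130 mm. Origin on the housing's axis at table level, z up. The dark round motor lies along its +x, reaching 106 mm from the axis; a short outlet spout points along +y; both stay below 75 mm height. Turned by up to 0.5 rad.
- filter: Loose grey lint filter sitting in the pump's mouth, 100 to 200 g. Round cap 80 mm across and 8 mm thick with an upright wing bar across its top; below it hangs a plug (collar and basket) up to 40 mm across, 50 mm long. Origin: centre of the cap's underside, on the axis, 90 mm above the table while seated; z up, x along the wing bar. Clear of the mouth once raised 50 mm.
- wing (a point): Middle of the wing bar on the cap: 58 mm long (filter x), 14 mm thick (filter y), 30 mm tall, standing on the cap's top face. This point lies 23 mm above the cap's underside, 15 mm above its top face; the bar's top is 15 mm higher still (128 mm above the table while seated).
- lug (a point): Tip of one of the filter's two hidden locking lugs, on filter +x, 30 mm from the axis and 9.5 mm below the cap's underside (the other lies across the axis). Under ledges in the mouth they stop the cap being pulled off (1.5 mm of play); forced on against a stop, the bar slips round in the fingers. At the start filter x is within 0.06 rad of pump x, either side.
- mouth (a point): Centre of the pump's mouth, 90 mm up. Quick thread of unknown hand, drawn anew, not visible: it loosens anticlockwise or clockwise from above. The wrong way: hard stop after 0.05 to 0.3 rad. The right way: turns freely at one height to an end stop about 1.15 rad from pump x; from 0.93 to 1.1 rad the lugs are in line with their slots and it lifts straight out.
- basket_bottom (a point): Centre of the lower end of the filter's basket, 50 mm below the cap's underside.
- tray: Loose shallow steel drip tray, 150 mm (its x) by 180 mm (its y), rim 25 mm high, 3 mm walls, empty, 0.7 kg. Origin: centre of its underside. It and the pump may swap sides.
- detergent: Bystander: blue detergent bottle, 84 mm across, 190 mm tall; origin centre of its underside. Leave alone.
- scoop_cup: Bystander: white measuring cup, 72 mm across, 60 mm tall; origin centre of its underside. Leave alone.
- screwdriver: Bystander: screwdriver lying on the table along its x. Leave alone.

How it is judged:
By the outcome, as a careful person would: the job done as asked, in the order asked, and still so for the second after the job is handed in, while the arm keeps its last pose, push and grip.
It also fails if it takes over 53 s, if anything falls off the work surface, if the arm or the gripper's body presses on something with over 40 N, if the wrist force passes 120 N, or if a joint passes its speed limit or range.

## Working session

There is one attempt and no reset: what is moved stays moved. The work goes in short steps, Python scripts to look and compute and a shell command to move; the robot and the scene stay as the last step left them, time stands still between calls to the robot, and variables do not carry over. Pictures are saved under pics/ and viewed, on a budget of 10 in all, crops included, one or two more only if the job needs it, and the job is handed in when it is done.

```bash
mkdir -p pics; cat > h.py <<'E'
import numpy as np, cv2
from scipy.spatial.transform import Rotation as R
from plant import bot
def cap(name,fn=None):
    o=bot.get_obs(); c=bot.capture(name)
    if fn: cv2.imwrite('pics/'+fn,c['frame'][:,:,::-1])
    if 'mount' in c:
        T=np.eye(4);T[:3,:3]=R.from_euler('xyz',o['tcp_rot']).as_matrix();T[:3,3]=o['tool_pos']
        c['view']=np.linalg.inv(T@np.array(c['mount']))
    return c
def dist(c): return np.array([c['k1'],0,0,0,0],float)
def proj(c,P):
    V=np.array(c['view']);P=np.array(P,float).reshape(-1,3)
    return cv2.projectPoints(P,cv2.Rodrigues(V[:3,:3])[0],V[:3,3],np.array(c['camera_matrix'],float),dist(c))[0].reshape(-1,2)
def onz(c,px,z):
    V=np.array(c['view']);px=np.array(px,float).reshape(-1,1,2)
    n=cv2.undistortPoints(px,np.array(c['camera_matrix'],float),dist(c)).reshape(-1,2)
    d=np.c_[n,np.ones(len(n))]@V[:3,:3]; o=-V[:3,:3].T@V[:3,3]
    return o+d*((z-o[2])/d[:,2])[:,None]
E
python3 - <<'E'
from h import *
for n in('scene','side'):
    c=cap(n,n+'0.png'); V=np.array(c['view']); print(n,-V[:3,:3].T@V[:3,3],V[2,:3])
o=bot.get_obs();print(o,bot.grasp_offset)
E
```

```text
scene [1059.87243662 -856.34065264  716.14242779] [-0.38425573  0.74869099 -0.5401938 ]
side [ 73.93626503 756.67700379 861.4403318 ] [ 0.44103867 -0.62890146 -0.64028731]
{'time': 0.1, 'joint_positions': array([-1.48104591e+00,  3.42641951e-01,  1.52492183e+00, -1.76306604e-05,
        1.27536746e+00, -1.45987096e-01]), 'dq': array([ 2.04778544e-03, -9.63022989e-06, -3.83431143e-03, -5.47581510e-04,
        5.11089297e-04, -6.26745399e-04]), 'tau': array([ 1.59192892e-03, -4.32006347e+01, -2.44694030e+01,  7.19582615e-02,
        5.26890904e-02, -4.74642491e-05]), 'tool_pos': array([ 122.60995657, -510.11766602,  226.12008844]), 'tcp_rot': array([-3.14026585e+00, -1.78042217e-04,  2.35742539e-01]), 'contact_force': array([ 0.6900327 , -0.46809985, -0.05105548]), 'moment': array([-0.03073711, -0.04478435,  0.04174936]), 'grip_width': 91.59550534648348} 18.8
```

View pics/scene0.png

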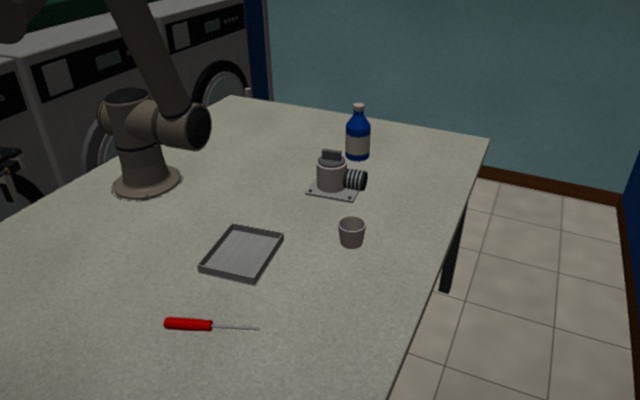

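View pics/side0.png

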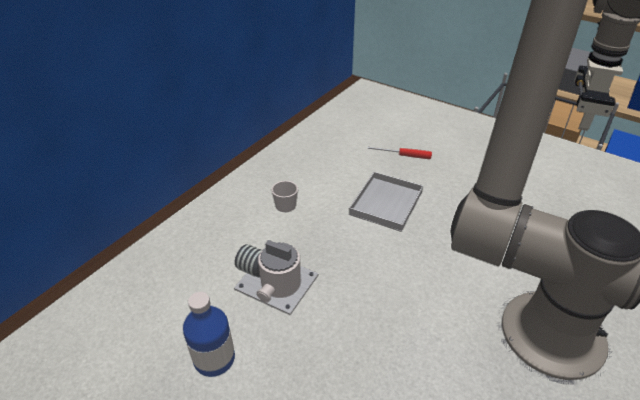

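The scene view shows the pump at (332,175), the tray at (242,252), the bottle behind the pump and the cup at (351,232). In the side view the wing is at (279,250) and the tray at (387,200).

```bash
python3 - <<'E'
from h import *
S=cap('scene');D=cap('side')
print('tray scene',onz(S,[(235,226),(283,233),(252,281),(201,267)],25).round())
print('tray side',onz(D,[(378,175),(422,184),(403,226),(350,208)],25).round())
print('wing',onz(S,[(323,150),(341,152)],128).round(),onz(D,[(266,243),(291,252)],128).round())
print('cap',onz(S,[(332,160)],98).round(),onz(D,[(279,257)],98).round())
print('base',onz(S,[(318,180),(307,192),(356,199)],2).round(),onz(D,[(318,276),(291,309),(236,288)],2).round())
print('cup',onz(S,[(352,222)],60),onz(D,[(285,188)],60),'bottle',onz(S,[(358,106)],190),onz(D,[(199,300)],190))
E
```

```text
tray scene [[ 428. -106.   25.]
 [ 559.  -78.   25.]
 [ 586. -263.   25.]
 [ 451. -276.   25.]]
tray side [[ 559. -240.   25.]
 [ 436. -274.   25.]
 [ 402.  -90.   25.]
 [ 549.  -72.   25.]]
wing [[535. 208. 128.]
 [588. 218. 128.]] [[579. 228. 128.]
 [519. 219. 128.]]
cap [[562. 213.  98.]] [[549. 224.  98.]]
base [[501. 237.   2.]
 [503. 158.   2.]
 [653. 185.   2.]] [[497. 152.   2.]
 [491. 263.   2.]
 [630. 288.   2.]]
cup [[717.98396733  -3.12302777  60.        ]] [[714.34031716  -7.84428164  60.        ]] bottle [[553.33640327 430.33226914 190.        ]] [[543.43896219 447.64626947 190.        ]]
```

Estimates: pump near (555,218), yaw about 0.17; tray centre near (497,-175). I'll move over the pump, passing clear of the base.

```bash
python3 -m handwheel '[{"claw":91,"dx":39,"dy":-22.5,"dz":-5},{"claw":91,"dx":39,"dy":-22.5,"dz":-5},{"claw":91,"dx":39,"dy":-22.5,"dz":-5},{"claw":91,"dx":39,"dy":-22.5,"dz":-5},{"claw":91,"dx":39,"dy":-22.5,"dz":-5},{"claw":91,"dx":39,"dy":-22.5,"dz":-5},{"claw":91,"dx":39,"dy":-22.5,"dz":-5},{"claw":91,"dx":39,"dy":-22.5,"dz":-5},{"claw":91,"dx":39,"dy":-22.5,"dz":-5},{"claw":91,"dx":39,"dy":-22.5,"dz":-5}]' && python3 -m handwheel '[{"dx":17,"dy":-38},{"dx":17,"dy":-38},{"dx":17,"dy":-38},{"dx":17,"dy":-38},{"dx":17,"dy":-38},{"dx":17,"dy":-38},{"dx":17,"dy":-38},{"dx":17,"dy":-38},{"dx":17,"dy":-38},{"dx":0}]'; python3 -c "
from h import *
c=cap('wrist','w1.png');print(c['mount'],bot.get_obs()['tool_pos'],bot.get_obs()['tcp_rot'])"
```

```text
[[ 3.05465333e-04 -9.62968151e-01 -2.69614997e-01  7.27187840e+01]
 [ 9.99999579e-01  6.09092661e-05  9.15422080e-04  8.96493055e-01]
 [-8.65100256e-04 -2.69615163e-01  9.62967764e-01 -1.57763621e+02]
 [ 0.00000000e+00  0.00000000e+00  0.00000000e+00  1.00000000e+00]] [ 122.64654373 -510.31147432  226.41477076] [-3.14095834e+00 -7.61737326e-05  2.35797039e-01]invalid input at $[0]: expected keys claw, dx, dy, dz, rx, ry, rz
```

View pics/w1.png

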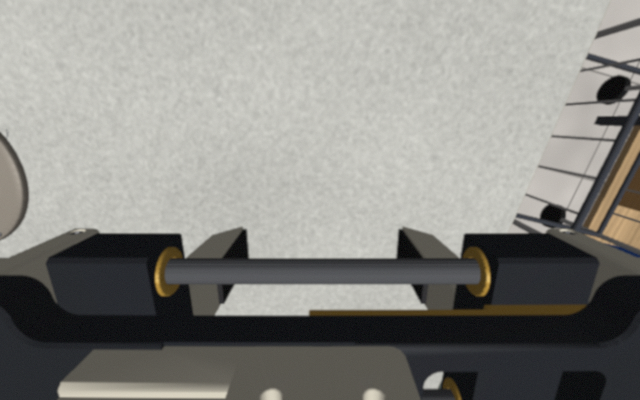

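Every row needs all the keys, so the call was refused and nothing moved. The picture shows only the table and the fingers (rows 230–310).

```bash
python3 -m handwheel '[{"claw":91,"dx":39,"dy":-22.5,"dz":-5,"rx":0,"ry":0,"rz":0},{"claw":91,"dx":39,"dy":-22.5,"dz":-5,"rx":0,"ry":0,"rz":0},{"claw":91,"dx":39,"dy":-22.5,"dz":-5,"rx":0,"ry":0,"rz":0},{"claw":91,"dx":39,"dy":-22.5,"dz":-5,"rx":0,"ry":0,"rz":0},{"claw":91,"dx":39,"dy":-22.5,"dz":-5,"rx":0,"ry":0,"rz":0},{"claw":91,"dx":39,"dy":-22.5,"dz":-5,"rx":0,"ry":0,"rz":0},{"claw":91,"dx":39,"dy":-22.5,"dz":-5,"rx":0,"ry":0,"rz":0},{"claw":91,"dx":39,"dy":-22.5,"dz":-5,"rx":0,"ry":0,"rz":0},{"claw":91,"dx":39,"dy":-22.5,"dz":-5,"rx":0,"ry":0,"rz":0},{"claw":91,"dx":39,"dy":-22.5,"dz":-5,"rx":0,"ry":0,"rz":0}]'
```

```text
time: 1.25
tool_pos: [450.4, -199.0, 277.0]
tcp_rot: [3.141, -0.0, 0.236]
contact_force: [0.9, -0.9, 0.1]
grip_width: 90.8
```

```bash
python3 -m handwheel '[{"claw":91,"dx":15,"dy":-42.5,"dz":0,"rx":0,"ry":0,"rz":0},{"claw":91,"dx":15,"dy":-42.5,"dz":0,"rx":0,"ry":0,"rz":0},{"claw":91,"dx":15,"dy":-42.5,"dz":0,"rx":0,"ry":0,"rz":0},{"claw":91,"dx":15,"dy":-42.5,"dz":0,"rx":0,"ry":0,"rz":0},{"claw":91,"dx":15,"dy":-42.5,"dz":0,"rx":0,"ry":0,"rz":0},{"claw":91,"dx":15,"dy":-42.5,"dz":0,"rx":0,"ry":0,"rz":0},{"claw":91,"dx":15,"dy":-42.5,"dz":0,"rx":0,"ry":0,"rz":0},{"claw":91,"dx":15,"dy":-42.5,"dz":0,"rx":0,"ry":0,"rz":0},{"claw":91,"dx":15,"dy":-42.5,"dz":0,"rx":0,"ry":0,"rz":0},{"claw":91,"dx":0,"dy":0,"dz":0,"rx":0,"ry":0,"rz":0}]'; python3 -c "
from h import *
c=cap('wrist','w2.png');o=bot.get_obs();print(o['tool_pos'],o['tcp_rot'],o['joint_positions'])"
```

```text
time: 2.25
tool_pos: [490.8, 207.6, 276.2]
tcp_rot: [-3.14, 0.0, 0.241]
contact_force: [-0.3, -0.6, 1.2]
grip_width: 90.8
[490.8034013  205.19801177 276.12310242] [-3.14153465e+00  7.85954835e-04  2.40082075e-01] [2.51844298e-01 3.21807856e-01 1.41587465e+00 6.81858149e-05
 1.40469537e+00 1.58254727e+00]
```

View pics/w2.png

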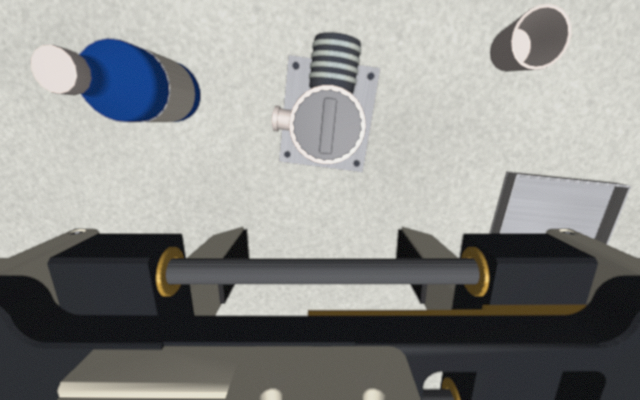

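The wrist view shows the wing bar from (330,98) to (326,154), the mouth circle centred at (328,124), and the plate corners.

```bash
python3 - <<'E'
from h import *
c=cap('wrist')
w=onz(c,[(330,98),(326,154)],128);print('wing',w.round(1),w.mean(0),np.linalg.norm(w[0]-w[1]),np.arctan2(*(w[0]-w[1])[1::-1]))
m=onz(c,[(290,124),(366,124),(328,86),(328,162)],92);print('mouth',m.round(1),m[:2].mean(0),m[2:].mean(0))
b=onz(c,[(290,55),(379,68),(363,171),(278,160)],2);print('base',b.round(1),b.mean(0))
e=(b[0]+b[1]-b[2]-b[3]);print(np.arctan2(e[1],e[0]))
im=c['frame'][40:180,260:400]; cv2.imwrite('pics/w2c.png',cv2.resize(im,None,fx=4,fy=4,interpolation=cv2.INTER_CUBIC)[:,:,::-1])
E
```

```text
wing [[585.4 218.8 128. ]
 [528.5 208.9 128. ]] [556.95507173 213.87416726 128.        ] 57.70005901025666 0.17234315401334407
mouth [[548.7 257.3  92. ]
 [570.1 170.   92. ]
 [600.2 223.9  92. ]
 [515.7 202.7  92. ]] [559.44029997 213.65597068  92.        ] [557.95983057 213.29112274  92.        ]
base [[637.1 286.3   2. ]
 [650.8 159.9   2. ]
 [503.  141.2   2. ]
 [488.2 273.5   2. ]] [569.79389868 215.21225117   2.        ]
0.10572177953107378
```

View pics/w2c.png

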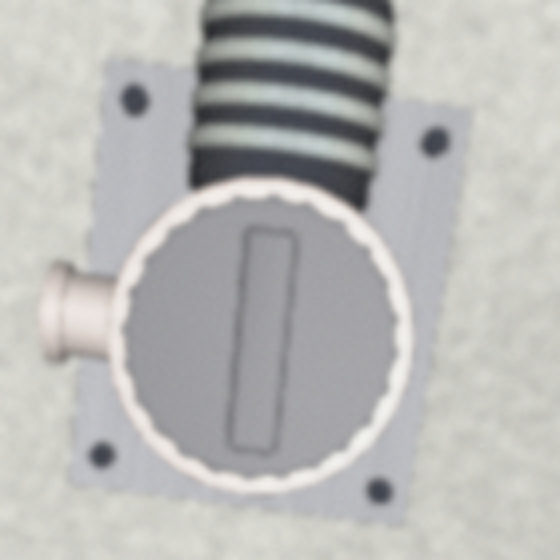

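The crop shows bar corners at (247,229), (297,231), (277,453), (227,447) and plate corners at (108,58), (470,107), (403,524), (72,485).

```bash
python3 - <<'E'
from h import *
c=cap('wrist');f=lambda p:np.array(p)/4+(259.6,39.6)
w=onz(c,f([(272,230),(252,450)]),128);print('wing',w.mean(0),np.linalg.norm(w[0]-w[1]),np.arctan2(*(w[0]-w[1])[1::-1]))
m=onz(c,f([(111,336),(411,336),(261,178),(261,493)]),91);print(m[:2].mean(0),m[2:].mean(0))
b=onz(c,f([(108,58),(470,107),(403,524),(72,485)]),4);print('base',b.mean(0))
e=(b[0]+b[1]-b[2]-b[3]);g=b[0]+b[3]-b[1]-b[2];print(np.arctan2(e[1],e[0]),np.arctan2(-g[0],g[1]),np.linalg.norm(e)/2,np.linalg.norm(g)/2)
W=w.mean(0);o=bot.get_obs();d=W-o['tool_pos'];y=o['tcp_rot'][2];print('tool shift',d@[np.cos(y),np.sin(y),0],d@[np.sin(y),-np.cos(y),0],y,o['tool_pos'])
E
```

```text
wing [557.7514762 215.4424407 128.       ] 56.641953261727735 0.14759916648423574
[559.10011447 215.56115554  91.        ] [557.64517253 215.21253658  91.        ]
base [569.77316777 216.50662031   4.        ]
0.11450690076684845 0.118100290110502 150.33149058431985 128.6308769934174
tool shift 67.90426146114373 3.2130643680122852 0.23649761985290874 [490.98454271 202.65615512 276.36520576]
```

```bash
python3 - <<'E'
from h import *
f=lambda p:np.array(p)/4+(259.6,39.6)
for i in range(3):
    o=bot.get_obs();c=cap('wrist')
    w=onz(c,f([(272,230),(252,450)]),128);W=w.mean(0)
    d=W-o['tool_pos'];y=o['tcp_rot'][2];print(W[:2],np.arctan2(*(w[0]-w[1])[1::-1]),'tool shift',d@[np.cos(y),np.sin(y),0],d@[np.sin(y),-np.cos(y),0],y,o['tool_pos'])
im=c['frame'][40:180,260:400]; cv2.imwrite('pics/w2d.png',cv2.resize(im,None,fx=4,fy=4,interpolation=cv2.INTER_CUBIC)[:,:,::-1])
a=cv2.imread('pics/w2c.png',0)[200:480,100:430];b=cv2.imread('pics/w2d.png',0)[200:480,100:430]
print(cv2.phaseCorrelate(a.astype(float),b.astype(float)))
E
```

```text
[557.8774397  214.34865641] 0.1459144185048654 tool shift 67.77044594362573 4.305915810394673 0.23649761985290874 [490.98454271 202.65615512 276.36520576]
[558.0644083  213.71531776] 0.14470805343076285 tool shift 67.81603728297345 4.297521064078478 0.23529505319844946 [491.11512064 202.08447593 276.55269902]
[558.19598013 213.3418337 ] 0.14382215475039395 tool shift 67.8452341981919 4.284511417525715 0.23441143199998282 [491.21106469 201.75071878 276.66451998]
((-0.03217624076916081, 0.04575827864263715), 0.456230561691188)
```

```bash
python3 -m handwheel '[{"claw":91,"dx":17,"dy":1,"dz":0,"rx":0,"ry":0,"rz":0},{"claw":91,"dx":17,"dy":1,"dz":0,"rx":0,"ry":0,"rz":0},{"claw":91,"dx":17,"dy":1,"dz":0,"rx":0,"ry":0,"rz":0},{"claw":91,"dx":17,"dy":1,"dz":0,"rx":0,"ry":0,"rz":0},{"claw":91,"dx":0,"dy":0,"dz":30,"rx":0,"ry":0,"rz":0.045},{"claw":91,"dx":0,"dy":0,"dz":30,"rx":0,"ry":0,"rz":0.045},{"claw":60,"dx":0,"dy":0,"dz":30,"rx":0,"ry":0,"rz":0},{"claw":50,"dx":0,"dy":0,"dz":30,"rx":0,"ry":0,"rz":0},{"claw":50,"dx":0,"dy":0,"dz":0,"rx":0,"ry":0,"rz":0},{"claw":50,"dx":0,"dy":0,"dz":0,"rx":0,"ry":0,"rz":0}]'; python3 -c "
from h import *
c=cap('wrist','w3.png');c=cap('wrist');o=bot.get_obs();print(o['tool_pos'],o['tcp_rot'])"
```

```text
time: 3.55
tool_pos: [558.7, 214.0, 157.4]
tcp_rot: [3.141, 0.0, 0.144]
contact_force: [0.5, 0.4, 0.1]
grip_width: 63.6
[559.51429947 214.58939182 158.83268052] [-3.14137513 -0.00348926  0.14497941]
```

View pics/w3.png

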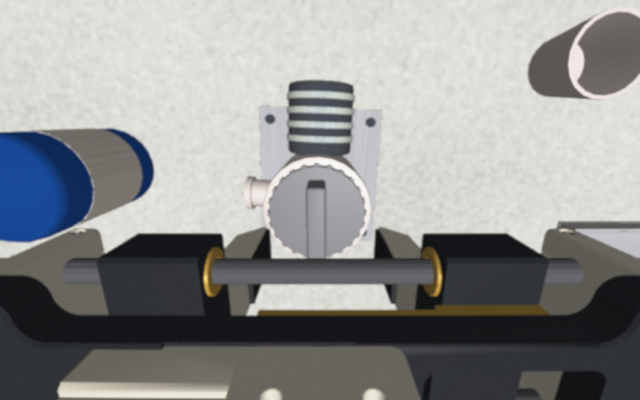

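The picture shows the bar centred at column 316, with its top far end at about (316,182).

```bash
python3 - <<'E'
from h import *
c=cap('wrist');o=bot.get_obs();y=o['tcp_rot'][2]
for P,z in (((316.5,183),128),((316.5,253),128),((266,205),91),((372,205),91),((319,157),91)):
    d=onz(c,[P],z)[0]-o['tool_pos'];print(P,d@[np.cos(y),np.sin(y),0],d@[np.sin(y),-np.cos(y),0])
im=c['frame'][140:280,220:420]; cv2.imwrite('pics/w3c.png',cv2.resize(im,None,fx=4,fy=4,interpolation=cv2.INTER_CUBIC)[:,:,::-1])
print(c['camera_matrix'],o)
E
```

```text
(316.5, 183) 31.395814623190514 -2.664950900405903
(316.5, 253) -21.609024967602103 -2.9505641596988874
(266, 205) 4.427436551324384 -46.13521248030972
(372, 205) 4.411631719366682 43.34882233118888
(319, 157) 44.7874164125642 -1.2768192829424623
[[279.34824699   0.         322.15416035]
 [  0.         279.34824699 198.74154188]
 [  0.           0.           1.        ]] {'time': 3.7, 'joint_positions': array([ 2.38749342e-01,  5.32283805e-01,  1.41291558e+00, -9.83441924e-05,
        1.19263699e+00,  1.66431597e+00]), 'dq': array([ 0.00476769, -0.00033456,  0.0073328 , -0.0013136 , -0.00365075,
        0.00073345]), 'tau': array([-1.28815309e-01, -5.12310290e+01, -2.33581191e+01,  2.02669337e-02,
       -7.78027391e-02, -3.81356840e-04]), 'tool_pos': array([559.46939035, 214.77059402, 158.88367746]), 'tcp_rot': array([-3.14133301, -0.0037484 ,  0.14526535]), 'contact_force': array([ 0.48734066, -0.30995615,  0.22984818]), 'moment': array([0.02376853, 0.00888523, 0.00851088]), 'grip_width': 52.63529925681278}
```

View pics/w3c.png

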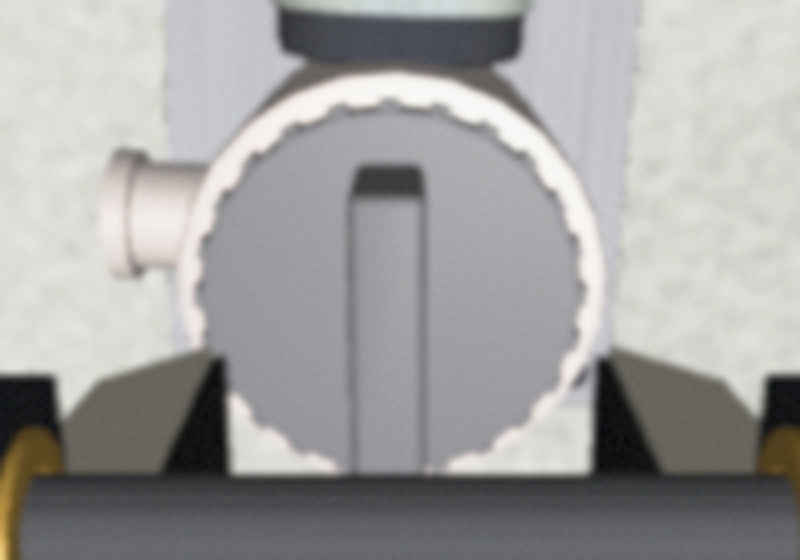

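The crop shows the bar centre at column 317.5 and the finger midpoint at 322.7, so the tool should move about 2 mm along −y and 2 mm along −x. I'll descend and close.

```bash
python3 -m handwheel '[{"claw":50,"dx":-2,"dy":-2,"dz":5,"rx":0,"ry":0,"rz":0},{"claw":50,"dx":0,"dy":0,"dz":15,"rx":0,"ry":0,"rz":0},{"claw":50,"dx":0,"dy":0,"dz":15,"rx":0,"ry":0,"rz":0},{"claw":50,"dx":0,"dy":0,"dz":12,"rx":0,"ry":0,"rz":0},{"claw":50,"dx":0,"dy":0,"dz":7,"rx":0,"ry":0,"rz":0},{"claw":50,"dx":0,"dy":0,"dz":0,"rx":0,"ry":0,"rz":0},{"claw":50,"dx":0,"dy":0,"dz":0,"rx":0,"ry":0,"rz":0}]'
python3 -m handwheel '[{"claw":30,"dx":0,"dy":0,"dz":0,"rx":0,"ry":0,"rz":0},{"claw":25,"dx":0,"dy":0,"dz":0,"rx":0,"ry":0,"rz":0},{"claw":20,"dx":0,"dy":0,"dz":0,"rx":0,"ry":0,"rz":0},{"claw":16,"dx":0,"dy":0,"dz":0,"rx":0,"ry":0,"rz":0},{"claw":5,"dx":0,"dy":0,"dz":0,"rx":0,"ry":0,"rz":0},{"claw":5,"dx":0,"dy":0,"dz":0,"rx":0,"ry":0,"rz":0},{"claw":5,"dx":0,"dy":0,"dz":0,"rx":0,"ry":0,"rz":0},{"claw":5,"dx":0,"dy":0,"dz":0,"rx":0,"ry":0,"rz":0}]'; python3 -c "
from h import *
o=bot.get_obs();print(o)"
```

```text
time: 4.4
tool_pos: [556.3, 216.6, 103.1]
tcp_rot: [3.142, -0.001, 0.146]
contact_force: [-0.4, 0.3, 0.1]
grip_width: 49.9
time: 5.2
tool_pos: [556.0, 216.6, 102.8]
tcp_rot: [-3.142, -0.0, 0.146]
contact_force: [-0.4, 0.7, 2.0]
grip_width: 13.7
{'time': 5.2, 'joint_positions': array([2.43091106e-01, 5.88696542e-01, 1.48273424e+00, 1.26634729e-05,
       1.06997768e+00, 1.66807195e+00]), 'dq': array([ 0.00108881,  0.0001075 , -0.00232156,  0.00257646,  0.00096046,
       -0.00017076]), 'tau': array([-3.87852062e-01, -5.19243908e+01, -2.15088022e+01, -1.49634755e-01,
       -1.42386798e-01, -1.44376601e-03]), 'tool_pos': array([556.04422184, 216.61437097, 102.81322277]), 'tcp_rot': array([-3.14156371e+00, -1.82243429e-04,  1.45809400e-01]), 'contact_force': array([-0.37218691,  0.66524809,  1.96948312]), 'moment': array([ 0.06035203,  0.06189583, -0.0081838 ]), 'grip_width': 13.703892922911729}
```

Gripped at 13.7 mm with only small forces. I'll try anticlockwise (−rz) gently.

```bash
python3 -m handwheel '[{"claw":5,"dx":0,"dy":0,"dz":0,"rx":0,"ry":0,"rz":-0.03},{"claw":5,"dx":0,"dy":0,"dz":0,"rx":0,"ry":0,"rz":-0.03},{"claw":5,"dx":0,"dy":0,"dz":0,"rx":0,"ry":0,"rz":-0.03},{"claw":5,"dx":0,"dy":0,"dz":0,"rx":0,"ry":0,"rz":0}]'; python3 -c "
from h import *
o=bot.get_obs();print(o['moment'],o['contact_force'],o['tcp_rot'])"
python3 -m handwheel '[{"claw":5,"dx":0,"dy":0,"dz":0,"rx":0,"ry":0,"rz":-0.03},{"claw":5,"dx":0,"dy":0,"dz":0,"rx":0,"ry":0,"rz":-0.03},{"claw":5,"dx":0,"dy":0,"dz":0,"rx":0,"ry":0,"rz":0}]'; python3 -c "
from h import *
o=bot.get_obs();print(o['moment'],o['contact_force'],o['tcp_rot'])"
```

```text
time: 5.6
tool_pos: [556.2, 216.5, 102.8]
tcp_rot: [3.141, -0.0, 0.237]
contact_force: [0.2, -0.6, 2.9]
grip_width: 13.7
[0.08202484 0.00623196 0.08590426] [ 0.17145627 -0.56224615  2.87346112] [ 3.14135254e+00 -3.42386510e-04  2.37291163e-01]
time: 5.9
tool_pos: [556.1, 216.6, 102.8]
tcp_rot: [3.141, -0.0, 0.297]
contact_force: [0.1, 0.1, 2.8]
grip_width: 13.8
[ 0.10816719 -0.04312019  0.06742941] [0.14305936 0.10343363 2.78604381] [ 3.14145879e+00 -2.46019313e-04  2.97270929e-01]
```

```bash
for i in 1; do python3 -m handwheel '[{"claw":5,"dx":0,"dy":0,"dz":0,"rx":0,"ry":0,"rz":-0.03},{"claw":5,"dx":0,"dy":0,"dz":0,"rx":0,"ry":0,"rz":-0.03},{"claw":5,"dx":0,"dy":0,"dz":0,"rx":0,"ry":0,"rz":0}]'; python3 -c "
from h import *
o=bot.get_obs();print(o['moment'])"; python3 -m handwheel '[{"claw":5,"dx":0,"dy":0,"dz":0,"rx":0,"ry":0,"rz":-0.03},{"claw":5,"dx":0,"dy":0,"dz":0,"rx":0,"ry":0,"rz":-0.03},{"claw":5,"dx":0,"dy":0,"dz":0,"rx":0,"ry":0,"rz":0}]'; python3 -c "
from h import *
o=bot.get_obs();print(o['moment'],o['contact_force'],o['tcp_rot'])"; done
```

```text
time: 6.2
tool_pos: [556.1, 216.5, 102.8]
tcp_rot: [3.141, -0.0, 0.357]
contact_force: [-0.0, -0.9, 3.4]
grip_width: 13.6
[-0.03071066  0.00327577  0.09364757]
time: 6.5
tool_pos: [556.1, 216.6, 102.8]
tcp_rot: [3.141, -0.0, 0.417]
contact_force: [-0.4, -0.3, 4.0]
grip_width: 13.6
[-0.03424674  0.00214753  0.09778249] [-0.43265971 -0.29898263  3.95177049] [ 3.14146157e+00 -2.42559593e-04  4.17235330e-01]
```

```bash
python3 -m handwheel '[{"claw":5,"dx":0,"dy":0,"dz":0,"rx":0,"ry":0,"rz":-0.03},{"claw":5,"dx":0,"dy":0,"dz":0,"rx":0,"ry":0,"rz":-0.03},{"claw":5,"dx":0,"dy":0,"dz":0,"rx":0,"ry":0,"rz":-0.03},{"claw":5,"dx":0,"dy":0,"dz":0,"rx":0,"ry":0,"rz":-0.03},{"claw":5,"dx":0,"dy":0,"dz":0,"rx":0,"ry":0,"rz":0}]'; python3 -c "
from h import *
c=cap('wrist','w4.png');im=c['frame'][100:300,180:460]; cv2.imwrite('pics/w4c.png',cv2.resize(im,None,fx=2.5,fy=2.5)[:,:,::-1])
o=bot.get_obs();print(o['moment'],o['contact_force'],o['tcp_rot'])"
```

```text
time: 7.0
tool_pos: [556.1, 216.5, 102.8]
tcp_rot: [3.141, -0.0, 0.538]
contact_force: [0.0, 1.3, 5.1]
grip_width: 13.8
[-0.0609799  -0.00859309  0.07351883] [0.6585435  1.31648738 5.60625269] [ 3.14142013e+00 -1.47226177e-04  5.37497463e-01]
```

View pics/w4c.png

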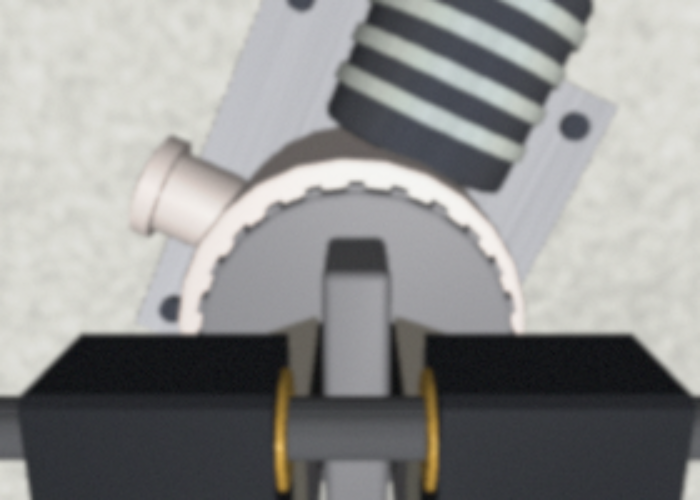

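The bar turned with the fingers to about 0.42 rad from pump x, past the 0.3 rad limit, so anticlockwise loosens it. The target is world yaw about 1.13, i.e. 0.59 more.

```bash
python3 -m handwheel '[{"claw":5,"dx":0,"dy":0,"dz":0,"rx":0,"ry":0,"rz":-0.05},{"claw":5,"dx":0,"dy":0,"dz":0,"rx":0,"ry":0,"rz":-0.05},{"claw":5,"dx":0,"dy":0,"dz":0,"rx":0,"ry":0,"rz":-0.05},{"claw":5,"dx":0,"dy":0,"dz":0,"rx":0,"ry":0,"rz":-0.05},{"claw":5,"dx":0,"dy":0,"dz":0,"rx":0,"ry":0,"rz":-0.05},{"claw":5,"dx":0,"dy":0,"dz":0,"rx":0,"ry":0,"rz":-0.05},{"claw":5,"dx":0,"dy":0,"dz":0,"rx":0,"ry":0,"rz":-0.05},{"claw":5,"dx":0,"dy":0,"dz":0,"rx":0,"ry":0,"rz":-0.05},{"claw":5,"dx":0,"dy":0,"dz":0,"rx":0,"ry":0,"rz":-0.05},{"claw":5,"dx":0,"dy":0,"dz":0,"rx":0,"ry":0,"rz":-0.05}]'; python3 -c "
from h import *
o=bot.get_obs();print(o['moment'])"; python3 -m handwheel '[{"claw":5,"dx":0,"dy":0,"dz":0,"rx":0,"ry":0,"rz":-0.045},{"claw":5,"dx":0,"dy":0,"dz":0,"rx":0,"ry":0,"rz":-0.045},{"claw":5,"dx":0,"dy":0,"dz":0,"rx":0,"ry":0,"rz":0},{"claw":5,"dx":0,"dy":0,"dz":0,"rx":0,"ry":0,"rz":0}]'; python3 -c "
from h import *
o=bot.get_obs();print(o['moment'],o['contact_force'],o['tcp_rot'],o['tool_pos'])"
```

```text
time: 8.05
tool_pos: [556.1, 216.6, 102.8]
tcp_rot: [3.141, -0.0, 1.039]
contact_force: [-0.3, -0.1, 4.9]
grip_width: 14.0
[-0.0487697  -0.05146659 -0.13635016]
time: 8.45
tool_pos: [556.1, 216.6, 102.8]
tcp_rot: [3.141, -0.0, 1.128]
contact_force: [0.3, 0.4, 5.0]
grip_width: 14.0
[-0.00441022 -0.06013586  0.1248374 ] [0.32936967 0.35694728 5.02982545] [ 3.14123012e+00 -7.03923535e-05  1.12762027e+00] [556.11475834 216.57169519 102.80834755]
```

Now a gentle test lift: 8 mm, well past the 1.5 mm of play.

```bash
python3 -m handwheel '[{"claw":5,"dx":0,"dy":0,"dz":-1,"rx":0,"ry":0,"rz":0},{"claw":5,"dx":0,"dy":0,"dz":-1,"rx":0,"ry":0,"rz":0},{"claw":5,"dx":0,"dy":0,"dz":-1,"rx":0,"ry":0,"rz":0},{"claw":5,"dx":0,"dy":0,"dz":0,"rx":0,"ry":0,"rz":0}]';python3 -m handwheel '[{"claw":5,"dx":0,"dy":0,"dz":-1,"rx":0,"ry":0,"rz":0},{"claw":5,"dx":0,"dy":0,"dz":-1,"rx":0,"ry":0,"rz":0},{"claw":5,"dx":0,"dy":0,"dz":-1,"rx":0,"ry":0,"rz":0},{"claw":5,"dx":0,"dy":0,"dz":-1,"rx":0,"ry":0,"rz":0},{"claw":5,"dx":0,"dy":0,"dz":-1,"rx":0,"ry":0,"rz":0},{"claw":5,"dx":0,"dy":0,"dz":0,"rx":0,"ry":0,"rz":0}]'; python3 -c "
from h import *
o=bot.get_obs();print(o['moment'],o['tcp_rot'])"
```

```text
time: 8.85
tool_pos: [555.8, 216.5, 105.4]
tcp_rot: [-3.141, 0.001, 1.126]
contact_force: [0.2, 0.1, -0.8]
grip_width: 13.7
time: 9.45
tool_pos: [556.1, 216.6, 110.9]
tcp_rot: [3.141, -0.0, 1.126]
contact_force: [-0.8, 0.2, -0.8]
grip_width: 13.8
[-0.01062646 -0.0598694  -0.01115876] [ 3.14134541e+00 -1.17850784e-04  1.12581432e+00]
```

```bash
python3 -m handwheel '[{"claw":5,"dx":0,"dy":0,"dz":-5,"rx":0,"ry":0,"rz":0},{"claw":5,"dx":0,"dy":0,"dz":-7,"rx":0,"ry":0,"rz":0},{"claw":5,"dx":0,"dy":0,"dz":-7,"rx":0,"ry":0,"rz":0},{"claw":5,"dx":0,"dy":0,"dz":-7,"rx":0,"ry":0,"rz":0},{"claw":5,"dx":0,"dy":0,"dz":-7,"rx":0,"ry":0,"rz":0},{"claw":5,"dx":0,"dy":0,"dz":-7,"rx":0,"ry":0,"rz":0},{"claw":5,"dx":0,"dy":0,"dz":-10,"rx":0,"ry":0,"rz":0},{"claw":5,"dx":0,"dy":0,"dz":-10,"rx":0,"ry":0,"rz":0},{"claw":5,"dx":0,"dy":0,"dz":-10,"rx":0,"ry":0,"rz":0},{"claw":5,"dx":0,"dy":0,"dz":0,"rx":0,"ry":0,"rz":0}]'; python3 -c "
from h import *
cap('scene','s5.png');c=cap('side','d5.png');im=c['frame'][60:360,150:450];im2=cv2.imread('pics/s5.png')[60:310,200:450,::-1]
cv2.imwrite('pics/d5c.png',np.hstack([cv2.resize(im,(400,400)),cv2.resize(im2,(400,400))])[:,:,::-1])"
```

```text
time: 10.45
tool_pos: [556.9, 216.8, 182.7]
tcp_rot: [3.139, -0.002, 1.126]
contact_force: [0.5, 0.4, -1.1]
grip_width: 13.9
```

View pics/d5c.png

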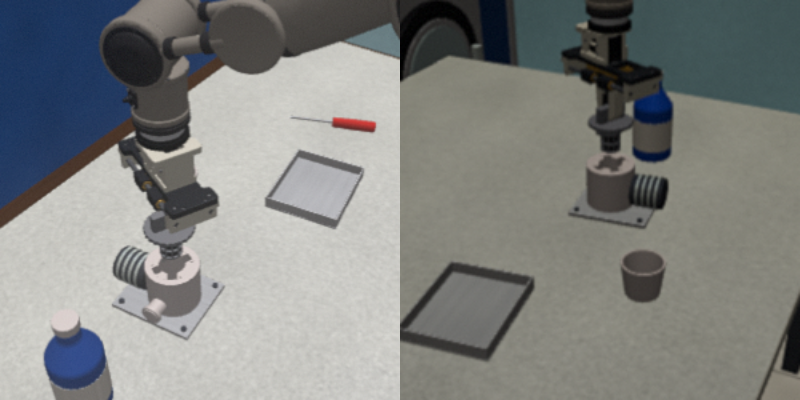

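The filter is out, upright and clear of the mouth. I'll carry it towards the tray, averaged at about (497,-176).

```bash
python3 -m handwheel '[{"claw":5,"dx":-10,"dy":3,"dz":-3,"rx":0,"ry":0,"rz":0},{"claw":5,"dx":-20,"dy":6,"dz":-3,"rx":0,"ry":0,"rz":0},{"claw":5,"dx":-30,"dy":9,"dz":0,"rx":0,"ry":0,"rz":0},{"claw":5,"dx":-32,"dy":10,"dz":0,"rx":0,"ry":0,"rz":0},{"claw":5,"dx":-32,"dy":10,"dz":0,"rx":0,"ry":0,"rz":0},{"claw":5,"dx":-32,"dy":10,"dz":0,"rx":0,"ry":0,"rz":0},{"claw":5,"dx":-30,"dy":9,"dz":0,"rx":0,"ry":0,"rz":0},{"claw":5,"dx":-20,"dy":6,"dz":0,"rx":0,"ry":0,"rz":0},{"claw":5,"dx":-10,"dy":3,"dz":0,"rx":0,"ry":0,"rz":0},{"claw":5,"dx":0,"dy":0,"dz":0,"rx":0,"ry":0,"rz":0}]'
```

```text
time: 11.55
tool_pos: [522.3, -8.1, 186.6]
tcp_rot: [-3.141, 0.0, 1.124]
contact_force: [0.5, 0.1, -0.6]
grip_width: 13.9
```

```bash
python3 - <<'E'
from h import *
# tray rectangle fit to the rim corners seen at the start (both fixed cameras), per-camera then mean
from scipy.optimize import least_squares
S=cap('scene');D=cap('side')
s=np.array([(235,226),(283,233),(252,281),(201,267)]);d=np.array([(403,226),(350,208),(378,175),(422,184)])
L=np.array([(-75,90),(75,90),(75,-90),(-75,-90)])
def P(p):
    c,n=np.cos(p[2]),np.sin(p[2]);return np.c_[L@np.array([[c,n],[-n,c]])+p[:2],np.full(4,25)]
for n,f in(('scene',lambda p:(proj(S,P(p))-s).ravel()),('side',lambda p:(proj(D,P(p))-d).ravel()),('both',lambda p:np.r_[(proj(S,P(p))-s).ravel(),(proj(D,P(p))-d).ravel()])):
    r=least_squares(f,[497,-176,.1]);print(n,r.x,np.abs(r.fun).max())
o=bot.get_obs();print(o['tool_pos'],o['tcp_rot'],o['contact_force'])
E
```

```text
scene [ 5.04967586e+02 -1.79822815e+02  1.23980092e-01] 3.8153356313480913
side [ 4.87225332e+02 -1.69674506e+02  1.34782663e-01] 3.2862633526973752
both [ 4.95721029e+02 -1.74725854e+02  1.32188907e-01] 5.368792627508924
[522.54718961  -6.3994938  186.60149471] [-3.14123512e+00 -2.50650989e-04  1.12562574e+00] [ 0.50294326  0.52815221 -1.55254378]
```

```bash
python3 -m handwheel '[{"claw":5,"dx":-9,"dy":3,"dz":0,"rx":0,"ry":0,"rz":0},{"claw":5,"dx":-20,"dy":6,"dz":0,"rx":0,"ry":0,"rz":0},{"claw":5,"dx":-30,"dy":8,"dz":0,"rx":0,"ry":0,"rz":0},{"claw":5,"dx":-30,"dy":9,"dz":0,"rx":0,"ry":0,"rz":0},{"claw":5,"dx":-30,"dy":9,"dz":4,"rx":0,"ry":0,"rz":0},{"claw":5,"dx":-25,"dy":8,"dz":5,"rx":0,"ry":0,"rz":0},{"claw":5,"dx":-15,"dy":5,"dz":5,"rx":0,"ry":0,"rz":0},{"claw":5,"dx":-5,"dy":1,"dz":5,"rx":0,"ry":0,"rz":0},{"claw":5,"dx":0,"dy":0,"dz":4,"rx":0,"ry":0,"rz":0},{"claw":5,"dx":0,"dy":0,"dz":0,"rx":0,"ry":0,"rz":0}]'; python3 - <<'E'
from h import *
[bot.capture('side') for _ in range(6)]
A=[]
for n,(x,y) in (('scene',(200,100)),('side',(280,60))):
    c=cap(n,n+'6.png'); 
    A.append(cv2.resize(c['frame'][y:y+200,x:x+160] if n=='side' else c['frame'][y:y+200,160:320],(400,500),interpolation=cv2.INTER_CUBIC))
    o=bot.get_obs();t=o['tool_pos'];print(n,'pred cap ctr',proj(c,[t[0],t[1],112.8+40-2.8+0]),'bottom pred',proj(c,[t[0],t[1],t[2]-62.8]))
cv2.imwrite('pics/f6.png',np.hstack(A)[:,:,::-1]);print(t,o['tcp_rot'],o['contact_force'],o['grip_width'])
E
```

```text
time: 12.65
tool_pos: [496.0, -174.7, 163.0]
tcp_rot: [-3.14, -0.0, 1.127]
contact_force: [-0.6, -0.0, -0.6]
grip_width: 13.7
scene pred cap ctr [[235.30471318 205.77777056]] bottom pred [[237.70380444 222.95247262]]
side pred cap ctr [[390.66420579 157.16113142]] bottom pred [[388.92924621 172.36353973]]
[ 496.39031768 -175.72572133  163.93666613] [3.14113071e+00 7.53032626e-05 1.12623986e+00] [-0.20640584  0.12789393 -0.2528981 ] 14.112326096730452
```

View pics/f6.png

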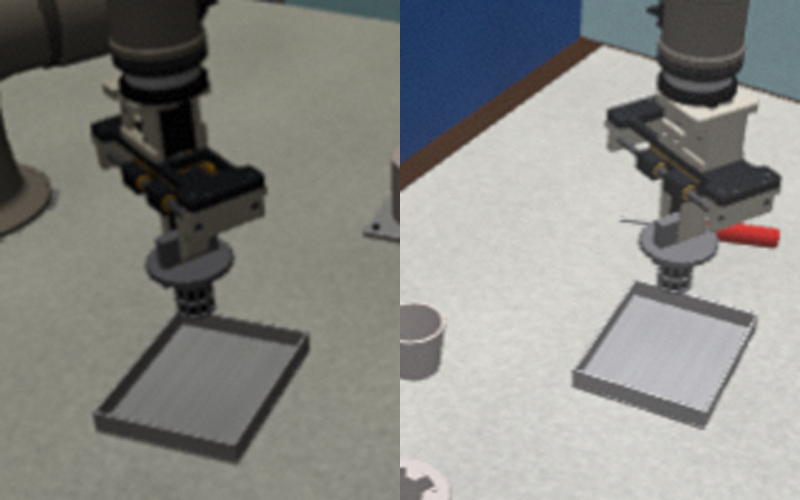

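Both views show the basket bottom where predicted, so it is about 100 mm up. I'll refit the tray with rim corners read from this enlargement.

```bash
python3 - <<'E'
from h import *
from scipy.optimize import least_squares
S=cap('scene');D=cap('side')
s=np.array([(182,315),(308,334),(238,447),(97,416)])/2.5+(159.7,99.7);d=(np.array([(705,412),(574,373),(638,284),(756,316)])-(400,0))/2.5+(279.7,59.7)
L=np.array([(-75,90),(75,90),(75,-90),(-75,-90)])
def P(p):
    c,n=np.cos(p[2]),np.sin(p[2]);return np.c_[L@np.array([[c,n],[-n,c]])+p[:2],np.full(4,25)]
for n,f in(('scene',lambda p:(proj(S,P(p))-s).ravel()),('side',lambda p:(proj(D,P(p))-d).ravel()),('both',lambda p:np.r_[(proj(S,P(p))-s).ravel(),(proj(D,P(p))-d).ravel()])):
    r=least_squares(f,[497,-176,.1]);print(n,r.x,r.fun.round(1))
for c,a in((S,s),(D,d)): print(onz(c,a,25).round())
c=cap('wrist','w7.png');o=bot.get_obs();print(o['tool_pos'])
E
```

```text
scene [ 5.01941735e+02 -1.77777725e+02  1.58007100e-01] [-0.8 -2.1  1.3 -0.1  0.7  0.9 -1.2  0.4]
side [ 4.90069211e+02 -1.67916771e+02  1.40625870e-01] [ 0.8  1.4 -0.9 -0.5 -1.3 -1.6  1.5  0.1]
both [ 4.95794326e+02 -1.73120783e+02  1.51823310e-01] [-1.4 -3.7  0.3 -1.6 -0.8 -1.1 -2.1 -1.7  0.2 -0.8 -1.5 -2.1 -2.6 -3.1
  0.1 -1.9]
[[ 421. -108.   25.]
 [ 559.  -79.   25.]
 [ 587. -253.   25.]
 [ 444. -276.   25.]]
[[ 407.  -93.   25.]
 [ 549.  -68.   25.]
 [ 570. -242.   25.]
 [ 432. -265.   25.]]
[ 496.28656414 -175.91850359  163.80288083]
```

View pics/w7.png

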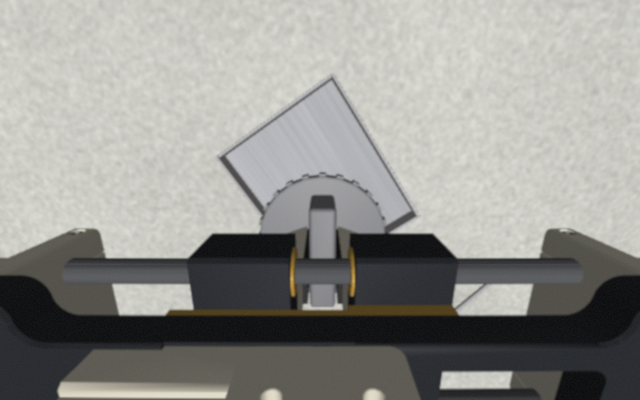

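The wrist view shows three rim corners at (220,157), (333,76) and (414,214). The first and third are opposite, so their midpoint is the tray centre.

```bash
python3 - <<'E'
from h import *
c=cap('wrist');p=onz(c,[(220,157),(333,76),(414,214)],25);print(p,np.linalg.norm(p[0]-p[1]),np.linalg.norm(p[1]-p[2]),(p[0]+p[2])/2)
o=bot.get_obs();print(o['tool_pos'],o['tcp_rot'],o['joint_positions'],o['dq'])
E
```

```text
[[ 414.30980372  -98.47769482   25.        ]
 [ 555.75840839  -77.95588488   25.        ]
 [ 577.53972536 -246.83132071   25.        ]] 142.92953664492947 170.27430398462243 [ 495.92476454 -172.65450777   25.        ]
[ 496.23435596 -175.9458481   163.77027759] [3.14147279e+00 4.82586258e-05 1.12580018e+00] [-4.86329252e-01  4.04017840e-01  1.61525652e+00 -4.80151324e-05
  1.12219653e+00 -4.13122818e-02] [-1.50687457e-03  3.95283334e-04 -7.21461606e-04 -8.71335477e-05
  9.04344584e-04  5.22411459e-04]
```

All estimates put the tray centre at about (496,-173). I'll nudge 3 mm, settle and hand in.

```bash
python3 -m handwheel '[{"claw":5,"dx":2.2,"dy":-1,"dz":1,"rx":0,"ry":0,"rz":0},{"claw":5,"dx":0,"dy":0,"dz":0,"rx":0,"ry":0,"rz":0},{"claw":5,"dx":0,"dy":0,"dz":0,"rx":0,"ry":0,"rz":0},{"claw":5,"dx":0,"dy":0,"dz":0,"rx":0,"ry":0,"rz":0},{"claw":5,"dx":0,"dy":0,"dz":0,"rx":0,"ry":0,"rz":0},{"claw":5,"dx":0,"dy":0,"dz":0,"rx":0,"ry":0,"rz":0}]'; python3 -c "
from plant import bot
o=bot.get_obs();print(o['tool_pos'],o['grip_width'],o['time']);print(bot.close_job())"
```

```text
time: 13.85
tool_pos: [496.3, -173.6, 162.7]
tcp_rot: [3.142, 0.0, 1.126]
contact_force: [0.2, 0.2, -0.5]
grip_width: 13.7
[ 496.26944364 -173.60587085  162.73091121] 13.73165973275002 13.85
the job is handed in; nothing more can be done
None
```

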